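# Hold a bag clip gaping astride a recipe card

## Robot

A 7-joint arm with a two-finger parallel gripper is mounted at the origin on the work surface. World frame = base frame: x ahead of the robot, y to its left, z up, the work surface at z = 0. Lengths are in m, angles in rad, forces in N, time in s.
With the tool pointing down it reaches from about 0.35 to 0.9 m from the base axis. Payload 8.1 kg.
Tool frame: the origin (TCP) lies at the very end of the fingers, on their centre line; the grasp point (between the pads) lies 19 mm behind it (arm.grasp_offset is the distance from the TCP to the grasp point, in m); z points along the fingers, y is the direction in which the jaws open and shut (so a half turn about z gives the same grasp; the last joint's range is limited). The gripper opens to 92 mm and grips with 3 to 60 N. Pads are 19 mm wide; open, the fingers measure 130 mm over their backs; the gripper's body (75 mm by 190 mm) begins 47 mm behind the grasp point.
Start: joints at [1.086, 0.434, 0.025, 1.573, -0.012, 1.134, -0.075], TCP at [0.233, -0.58, 0.227] pointing down, gripper open.
Joint ranges: [-2.62, 2.62], [-0.44, 2.09], [-1.27, 1.32], [0.08, 2.57], [-1.32, 4.46], [0.12, 2], [-2.74, 2.74]. Speed limits (rad/s): [2.22, 2.22, 3.01, 3.01, 3.14, 3.14, 3.14].

## Interface

Orientations are given as a rotation vector (axis times angle).
In Python, from cell import arm, eyes, workorder gives the robot as it stands.
- The arm moves only by the shell command python3 -m inch 'ROWS' [FORCE]. ROWS is JSON, a list that holds one entry, the list of rows, each a list of 5 numbers: the closure, from 0 (fully open) to 1 (shut), then the shift along the tool's x, y, z in mm, then the turn about the tool's z in degrees. A call has 1 to 12 rows; each row shifts and turns the pose as measured when the row begins, along the tool's axes as they then stand; what a row does not reach is not made up. A row lasts 1/10 s, in which the tool goes at most 50 mm and 8.59 degrees, less where a joint would pass 70% of its speed; a pose out of reach is approached as far as the arm can. A call with a gripper value outside its range is refused whole. The fingers move at their own pace and stop on an object; FORCE is the grip in N (left out, the last holds). Time passes only in rows, so rows that do not move let the fingers close. It gives the time, the measured TCP pose, the force and the opening at its end, in the units of the state.
- arm.observe(): the state, without advancing time (a new reading comes with each control period).
- eyes.get_image(name): name is "side" or "top"; returns a dict with "frame" (480x640x3 uint8, blue, green, red), "intrinsics" (3x3 intrinsics, pixels), "rvec" (rotation vector, rad) and "tvec" (3), from world to camera coordinates, as OpenCV has them. Camera axes: x right, y down, z forward; pixel columns grow to the right and rows downward; lengths in m; the calibration is good to about 2 mm. A picture is of the moment at which its call begins. There is no depth.
- workorder.sign_off(): hands the job in, once; it reports no verdict.
The state is a dict: "clock": time; "joints": joint angles; "dq": joint speeds; "joint_efforts": joint torques, N m; "position": TCP position; "ee_rot": TCP orientation; "force": force on the tool from outside, world axes, zero at the start; "ft_torque": the same for the moment, N m; "width": opening from 0.0 (shut) to 1.0 (fully open).
Only numpy, scipy, OpenCV 4.12 (cv2) and the standard library are available. Lean on these libraries where they do the work, as an engineer would, in place of code of your own. Each camera call takes 0.05 s, during which the arm holds its last target.

## Task

Take the steel bag clip off the rim of the woven basket by squeezing its two handles together, and, with its jaws spread wide, lower it from above astride the top edge of the lower, wider recipe card in the stone stand, near the middle of that edge: one jaw in front of the card and the other down the gap between the two cards. Finish while still holding the clip gaping there, both jaws at least a centimetre below the edge and touching neither card, so that a shopping list can be slipped in beside the card before the clip is let close. Leave the basket, the stand, the canisters, the mug and the dropper bottle where they stand.

Things in the scene. Friction and masses are not known exactly. Their poses are not given: they have to be found in the camera images.
- clip: plain steel bag clip, 60 mm wide, 79 mm tall, 72 g: two mirror-image plates sprung on a hinge pin. It starts clipped upright on the basket's near (-x) rim, jaws down, handles up. Origin: middle of the pin, 20 mm above that rim. x across the jaws (the way they spread), square to the rim; y along the pin; z up to the handles. A coil 9 mm thick, 26 mm long lies on the pin.
- clip_near (a joint): angle of the clip's -x plate, rad: 0 jaws shut, 0.085 as it bites the 7 mm rim, 0.27 fully spread (firm stop). With both plates at 0.16 the clear gape between the lips is 12 mm, at 0.27 it is 20 mm. Let go, the jaws snap shut.
- clip_far (a joint): the same for the clip's +x plate; an even squeeze opens both alike
- lip_near (a point): middle of the lower lip of the clip's -x plate (60 mm wide, rounded, radius 2 mm; the point is the centre of the rounding), 36 to 38 mm below the pin. Fully spread, the lip centres are 12.3 mm each side of the clip's mid-plane.
- lip_far (a point): the same on the clip's +x plate
- handle_near (a point): middle of the rolled top edge (radius 3 mm, 42 mm wide) of the -x plate's handle, 36 to 40 mm above the pin. Over their outer sides the two handles measure 40 mm on the rim, 25 mm fully squeezed. Squeezing takes 6 N a side to start on the rim and 10 N for the full gape; 15 to 25 N does no harm.
- handle_far (a point): the same on the clip's +x plate
- basket: open woven basket, 150 mm (its x) by 220 mm (its y) by 85 mm high, walls 7 mm, about 0.9 kg, loose on the counter; three boxes in it stay below the rim, the nearest 56 mm inside the near wall. Origin: centre of its underside. The clip bites 18 mm deep over the -x wall, up to 50 mm from the middle of that rim.
- basket_rim (a point): middle of the top of the basket's -x wall, half way through its thickness; y along the rim, z up
- stand: dark stone block 85 mm (its x) by 180 (its y) by 24 high, about 0.85 kg, loose, with two stiff upright cards 3 mm thick fixed in it, parallel to its y. Low wide card: 150 mm wide, top at 124 mm, 13 mm to the -x side of the block's middle. Tall narrow card: 96 mm wide, top at 138 mm, 13 mm to the +x side. Clear gap between them 23 mm. Origin: centre of the underside.
- card_edge (a point): middle of the top edge of the lower, wider card, half way through its 3 mm thickness; x square to the card, pointing to the taller card, y along the edge, z up
- canister_l: white canister with a black lid, 100 mm across, 125 mm high, loose bystander; origin at the centre of its underside
- canister_r: smaller white canister with a black lid, 86 mm across, 105 mm high, loose bystander; origin at the centre of its underside
- mug: white mug, 80 mm across, 90 mm high, loose bystander; origin at the centre of its underside
- dropper: small green bottle with a white cap, 34 mm across, 85 mm high, loose bystander; origin at the centre of its underside
Things that resemble listed ones, but are neither listed nor needed, are in the scene too. What is meant by the clip is not purple, and is the larger of those in its own colour.

How it is judged:
On the way, in this order (a step that is already met when the one before it is completed fails the run):
1. the clip is held in the fingers, lifted clear of the basket rim (contact force between the fingers and clip above 1 N and contact force between clip and basket below 0.1 N and z of clip in the frame of basket_rim above 0.042 m), for 0.1 s.
2. the clip is held spread open over the lower, wider card, jaws above its top edge (value of joint each of clip_near, clip_far above 0.12 rad and horizontal distance between clip and card_edge below 0.035 m and z of each of lip_near, lip_far in the frame of card_edge above 0.001 m), for 0.1 s.
At the end, for the whole second after the job is handed in: Fingers hold the clip, each plate over 0.16 rad; a lip each side of the low card, 8-34 mm below its edge, 4.5-22 mm off its mid-plane; pin above the edge, within 30 mm of its middle and 0.2 rad; clip still; clip and fingers off stand and basket (<0.2 N), which moved <10 and <20 mm (value of joint each of clip_near, clip_far above 0.16 rad and z of lip_near in the frame of card_edge between -0.034 and -0.008 m and z of lip_far in the frame of card_edge between -0.034 and -0.008 m and ((x of lip_near in the frame of card_edge between -0.022 and -0.0045 m and x of lip_far in the frame of card_edge between 0.0045 and 0.022 m) or (x of lip_near in the frame of card_edge between 0.0045 and 0.022 m and x of lip_far in the frame of card_edge between -0.022 and -0.0045 m)) and y of clip in the frame of card_edge between -0.03 and 0.03 m and z of clip in the frame of card_edge above 0.0055 m and angle between the y axis of clip and the y axis of card_edge, either way round below 0.2 rad and contact force between the fingers and clip above 2 N and contact force between each of clip, the fingers and stand below 0.2 N and contact force between clip and basket below 0.2 N and linear speed of clip below 0.02 m/s and distance of stand from where it was at the start of the episode below 0.01 m and distance of basket from where it was at the start of the episode below 0.02 m); the arm keeps its last pose, push and grip.
It fails at once if the stand is pushed more than 15 mm (distance of stand from where it was at the start of the episode above 0.015 m).
It fails at once if the basket is pushed or lifted more than 25 mm (distance of basket from where it was at the start of the episode above 0.025 m).
It fails at once if a canister, the mug or the dropper bottle is moved more than 20 mm or tipped (distance of any of canister_l, canister_r, mug, dropper from where it was at the start of the episode above 0.02 m or angle between any of canister_l, canister_r, mug, dropper's own z axis and vertical above 0.3 rad).
It also fails if it takes over 38 s, if anything falls off the work surface, if the arm or the gripper's body presses on something with over 40 N, if the wrist force passes 120 N, or if a joint passes its speed limit or range.

## Working session

There is one attempt and no reset: what is moved stays moved. The work goes in short steps, Python scripts to look and compute and a shell command to move; the robot and the scene stay as the last step left them, time stands still between calls to the robot, and variables do not carry over. Pictures are saved under pics/ and viewed, and the job is handed in when it is done.

```bash
ls; mkdir -p pics
python3 - <<'E'
from cell import arm,eyes
import cv2,numpy as np
for n in("side","top"):
    d=eyes.get_image(n); cv2.imwrite(f"pics/{n}0.png",d["frame"])
    R=cv2.Rodrigues(np.array(d["rvec"],float))[0]; print(n,np.round(-R.T@np.array(d["tvec"]).ravel(),3),np.round(R,3).tolist(),np.round(d["intrinsics"],1).tolist())
print(arm.observe(),arm.grasp_offset)
E
```

```text
pics
side [-0.067  0.581  1.109] [[-0.684, -0.729, -0.0], [-0.549, 0.515, -0.658], [0.48, -0.451, -0.753]] [[568.1, 0.0, 323.0], [0.0, 568.1, 246.9], [0.0, 0.0, 1.0]]
top [0.421 0.008 1.576] [[-0.015, -1.0, 0.005], [-0.998, 0.014, -0.068], [0.068, -0.006, -0.998]] [[607.2, 0.0, 314.3], [0.0, 607.2, 238.1], [0.0, 0.0, 1.0]]
{'clock': 0.1, 'joints': array([ 1.08641182,  0.43516295,  0.02496329,  1.57399892, -0.01160851,
        1.13399484, -0.07510996]), 'dq': array([ 0.00082959, -0.00120689,  0.00026699, -0.00321534,  0.00203322,
        0.00237204, -0.00104246]), 'joint_efforts': array([ 3.27928930e-03, -6.69121814e+01,  9.88105685e-01, -3.15144396e+01,
       -6.05644332e-02,  3.74124886e-02,  4.60339197e-05]), 'position': array([ 0.2326502 , -0.57959444,  0.22602011]), 'ee_rot': array([-3.08320713e+00, -5.95697507e-01,  6.02310699e-04]), 'force': array([-0.529209  , -0.55477641,  0.62622641]), 'ft_torque': array([-0.00750408,  0.01322245,  0.04599824]), 'width': 1.0008771810810926} 0.0188
```

View pics/side0.png

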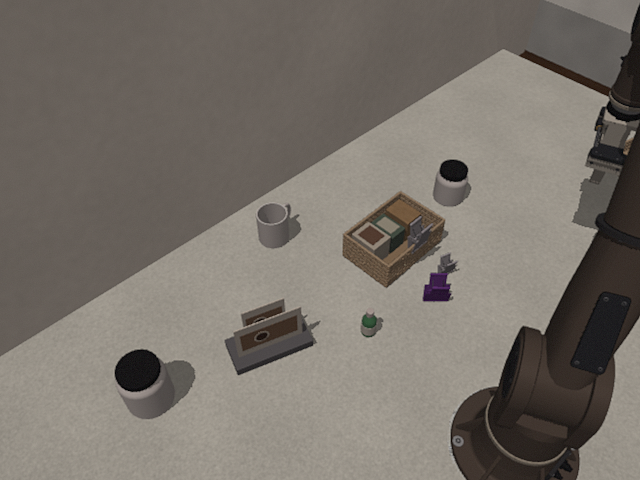

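View pics/top0.png

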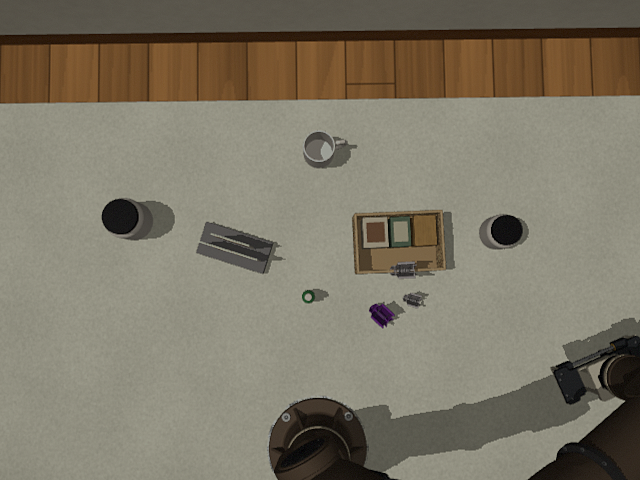

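Candidates, top view / side view:
- Steel clip on the basket rim: (404,270) / (418,232). It is the larger in steel and sits on the rim, so this is my choice.
- Small steel clip on the counter: (414,299) / (446,263).
- Purple clip: (381,315) / (436,288).

I'll check it in close crops.

Run:
```python
import cv2,numpy as np
t=cv2.imread("pics/top0.png");s=cv2.imread("pics/side0.png")
a=cv2.resize(t[200:320,345:455],None,fx=3.6,fy=3.6,interpolation=cv2.INTER_CUBIC)
b=cv2.resize(s[190:300,340:460],None,fx=3.3,fy=3.3,interpolation=cv2.INTER_CUBIC)
def st(a,b):
    h=max(a.shape[0],b.shape[0]);o=np.zeros((h,a.shape[1]+b.shape[1],3),np.uint8);o[:a.shape[0],:a.shape[1]]=a;o[:b.shape[0],a.shape[1]:]=b;return o
o=st(a,b);cv2.imwrite("pics/c1.png",o);print(o.shape)
a=cv2.resize(t[210:280,190:285],None,fx=4,fy=4,interpolation=cv2.INTER_CUBIC)
b=cv2.resize(s[290:380,220:325],None,fx=3.8,fy=3.8,interpolation=cv2.INTER_CUBIC)
o=st(a,b);cv2.imwrite("pics/c2.png",o);print(o.shape)
```

```text
(432, 792, 3)
(342, 779, 3)
```

View pics/c1.png

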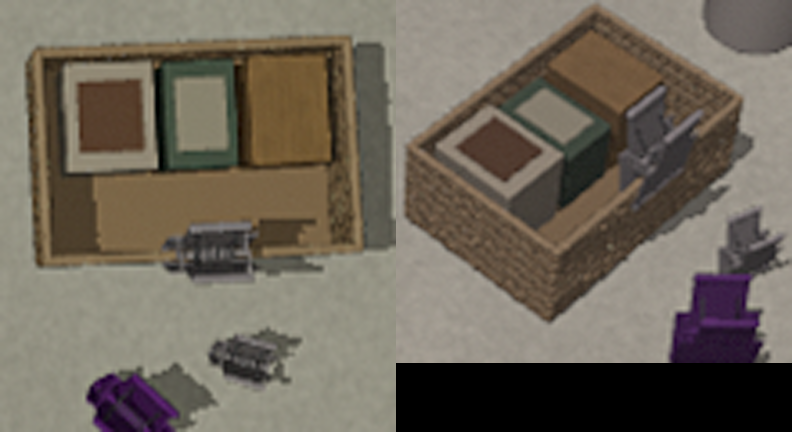

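View pics/c2.png

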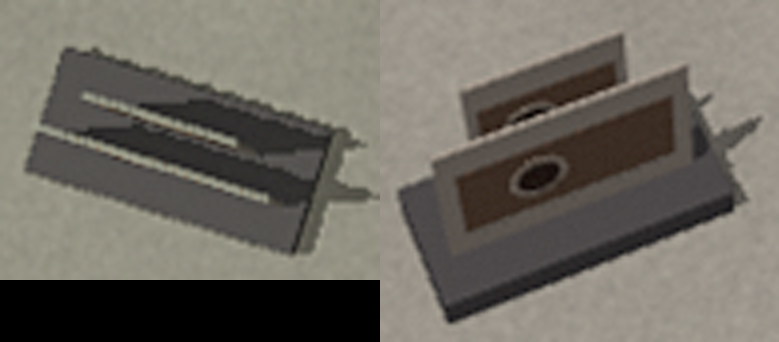

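The crops confirm it: the larger grey clip straddles the near rim, while the small one and the purple one lie on the counter. The low card is the lower white line in the top view. Next I'll magnify the features to measure them.

Run:
```python
import cv2,numpy as np
t=cv2.imread("pics/top0.png");s=cv2.imread("pics/side0.png")
def grid(im,x0,y0,w,h,f):
    o=cv2.resize(im[y0:y0+h,x0:x0+w],None,fx=f,fy=f,interpolation=cv2.INTER_NEAREST)
    o=cv2.convertScaleAbs(o,alpha=1.4)
    for x in range(x0,x0+w,5):
        cv2.line(o,((x-x0)*f,0),((x-x0)*f,4 if x%10 else 12),(0,0,255),1)
        if x%10==0:cv2.putText(o,str(x),((x-x0)*f,22),0,.35,(0,0,255),1)
    for y in range(y0,y0+h,5):
        cv2.line(o,(0,(y-y0)*f),(4 if y%10 else 12,(y-y0)*f),(0,0,255),1)
        if y%10==0:cv2.putText(o,str(y),(12,(y-y0)*f+4),0,.35,(0,0,255),1)
    return o
a=grid(t,380,250,48,40,8);b=grid(s,400,205,50,50,8)
o=np.zeros((400,784,3),np.uint8);o[:a.shape[0],:384]=a;o[:400,384:]=b;cv2.imwrite("pics/c3.png",o)
```

```text
(no output)
```

View pics/c3.png

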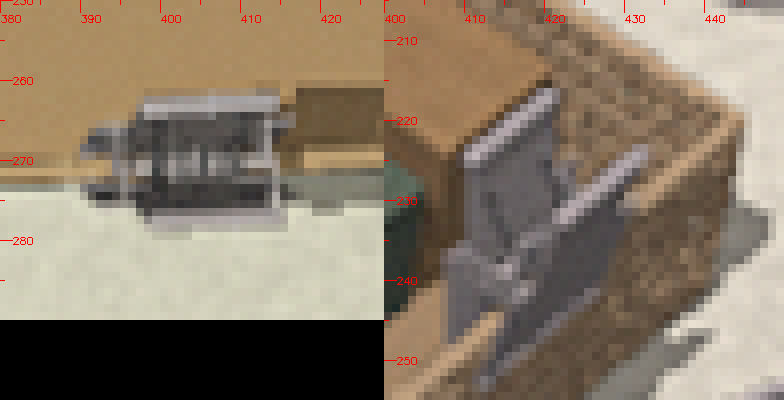

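```bash
cat > h.py <<'E'
import cv2,numpy as np
from cell import arm,eyes
def P(n):
    d=eyes.get_image(n);K=np.array(d["intrinsics"],float);R=cv2.Rodrigues(np.array(d["rvec"],float))[0];t=np.array(d["tvec"],float).reshape(3,1)
    return d["frame"],K,R,t
def plane(c,uv,z):
    _,K,R,t=c;C=(-R.T@t).ravel();uv=np.atleast_2d(np.array(uv,float))
    d=(R.T@np.linalg.inv(K)@np.c_[uv,np.ones(len(uv))].T).T
    return C+d*((z-C[2])/d[:,2])[:,None]
def tri(ct,cs,ut,us):
    X=cv2.triangulatePoints(ct[1]@np.hstack(ct[2:]),cs[1]@np.hstack(cs[2:]),np.array(ut,float).T,np.array(us,float).T);return (X[:3]/X[3]).T
def proj(c,X): return cv2.projectPoints(np.array(X,float),c[2],c[3],c[1],None)[0].reshape(-1,2)
E
python3 - <<'E'
from h import *
np.set_printoptions(precision=4,suppress=True)
T=P("top");S=P("side")
# far+y, far-y, near+y, near-y
ut=np.array([[396.2,263.2],[413.5,263.],[397.2,277.5],[414,277.3]])-.5*np.array([1,1])
us=np.array([[410.5,224.7],[421,216.8],[421.3,231.7],[432.3,223.7]])-.5
X=tri(T,S,ut,us);print(X);print("reproj",np.abs(proj(T,X)-ut).max(),np.abs(proj(S,X)-us).max())
print("lens",np.linalg.norm(X[0]-X[1]),np.linalg.norm(X[2]-X[3]), X.mean(0), X[0]-X[1],X[2]-X[3],X[:2].mean(0)-X[2:].mean(0))
# card lines in top: segmentation of bright lines
f=T[0][210:280,190:285].astype(int);
m=(f.min(2)>150)
# card pixels: bright, inside stand hull
g=cv2.cvtColor(T[0],cv2.COLOR_BGR2GRAY)
d=(g<120).astype(np.uint8); n,l,st,c=cv2.connectedComponentsWithStats(d[200:290,190:290])
i=1+np.argmax(st[1:,4]);cnt=cv2.findContours((l==i).astype(np.uint8),cv2.RETR_EXTERNAL,cv2.CHAIN_APPROX_NONE)[0][0]+np.array([190,200])
print(st[i]);r=cv2.minAreaRect(cnt);print(r)
o=cv2.resize(T[0][215:280,190:285],None,fx=8,fy=8,interpolation=cv2.INTER_NEAREST)
for x in range(190,285,5): cv2.putText(o,str(x) if x%10==0 else "|",((x-190)*8,10),0,.35,(0,0,255),1);
for y in range(215,280,5): cv2.putText(o,str(y) if y%10==0 else "-",(0,(y-215)*8+4),0,.35,(0,0,255),1)
cv2.imwrite("pics/c4.png",o)
o=cv2.resize(S[0][290:350,222:322],None,fx=8,fy=8,interpolation=cv2.INTER_NEAREST)
for x in range(225,320,5): cv2.putText(o,str(x) if x%10==0 else "|",((x-222)*8,10),0,.35,(0,0,255),1);
for y in range(290,350,5): cv2.putText(o,str(y) if y%10==0 else "-",(0,(y-290)*8+4),0,.35,(0,0,255),1)
cv2.imwrite("pics/c5.png",o)
E
```

```text
[[ 0.4587 -0.1911  0.1475]
 [ 0.4594 -0.2317  0.1446]
 [ 0.4257 -0.192   0.1487]
 [ 0.4256 -0.2317  0.1468]]
reproj 0.3589445663579909 0.5202386825748704
lens 0.04074707214034874 0.03982343937290588 [ 0.4423 -0.2116  0.1469] [-0.0007  0.0406  0.0029] [0.0001 0.0398 0.0019] [ 0.0334  0.0005 -0.0017]
[   6   22   90   52 2468]
((242.1543426513672, 249.35316467285156), (87.48461151123047, 34.851043701171875), 17.818889617919922)
```

View pics/c4.png

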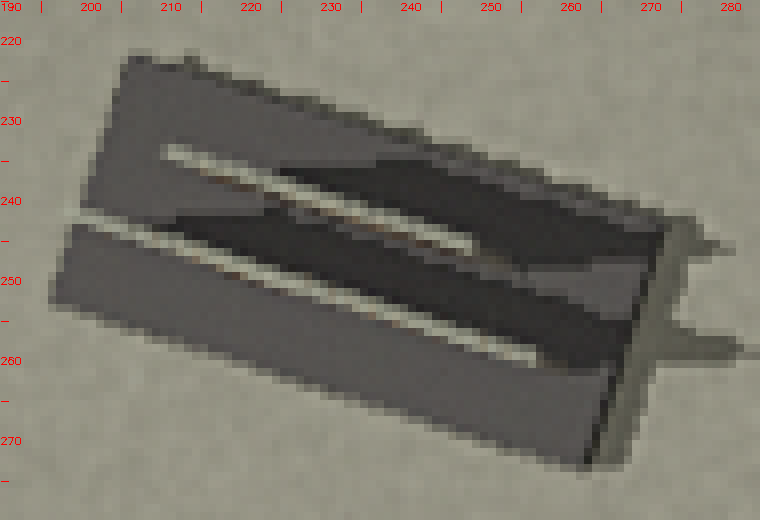

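View pics/c5.png

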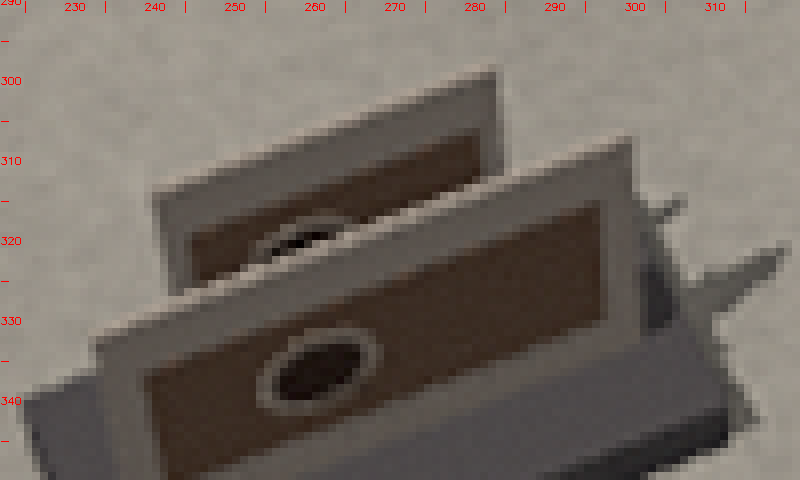

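Run:
```python
from h import *
np.set_printoptions(precision=4,suppress=True)
T=P("top");S=P("side")
ut=np.array([[198.7,241.3],[257,259.7],[210.7,233.6],[249.4,245.5]])-.5
us=np.array([[234.,331.7],[300.5,307.3],[241,313.5],[283.7,298.5]])-.5
X=tri(T,S,ut,us);print(X,np.abs(proj(T,X)-ut).max(),np.abs(proj(S,X)-us).max())
print("low len",np.linalg.norm(X[0]-X[1]),"tall",np.linalg.norm(X[2]-X[3]))
for z,a in((.124,0),(.138,2)):
    q=plane(T,ut[a:a+2],z);p=plane(S,us[a:a+2],z);
    for w in(q,p):
        d=w[0]-w[1];print(z,w.mean(0),np.hypot(*d[:2]),np.degrees(np.arctan2(d[1],d[0])))
# fine line fit in top for low card: brightness-weighted row centroid per column
g=cv2.cvtColor(T[0],cv2.COLOR_BGR2GRAY).astype(float)
pts=[]
for c in range(204,252):
    r0=240.8+(c-198.2)*(18.4/58.3);rs=np.arange(int(r0)-3,int(r0)+5);w=np.clip(g[rs,c]-100,0,None);w[w<15]=0
    if w.sum()>0:pts.append((c,(w*rs).sum()/w.sum()))
p=np.polyfit(*np.array(pts).T,1);print("line",p,"ends rows",np.polyval(p,[198.2,256.5]))
e=np.array([[198.2,np.polyval(p,198.2)],[256.5,np.polyval(p,256.5)]]);w=plane(T,e,.124);d=w[0]-w[1];print(w,w.mean(0),np.degrees(np.arctan2(d[1],d[0])))
# basket rim: near rim top plane z=.085, near outer edge cols 355-385 and 420-445
hsv=cv2.cvtColor(T[0],cv2.COLOR_BGR2HSV)
print([ (c,[tuple(T[0][r,c]) for r in range(266,278)]) for c in (370,)])
```

```text
[[0.5195 0.2787 0.1223]
 [0.4731 0.1391 0.1209]
 [0.5359 0.2468 0.1385]
 [0.5068 0.1558 0.1344]] 0.4043970074021104 0.7301410175829233
low len 0.1471111480252009 tall 0.09556470444946079
0.124 [0.4955 0.2079 0.124 ] 0.1465760145543358 71.67519587308645
0.124 [0.4959 0.2106 0.124 ] 0.1470154757390415 71.11209279484476
0.138 [0.5207 0.2006 0.138 ] 0.09625554013406015 72.08102073274496
0.138 [0.5211 0.2026 0.138 ] 0.09428708239399654 70.6243804556265
line [  0.3164 178.4271] ends rows [241.1457 259.5942]
[[0.5177 0.2774 0.124 ]
 [0.4715 0.1383 0.124 ]] [0.4946 0.2079 0.124 ] 71.63255561496625
[(370, [(np.uint8(42), np.uint8(60), np.uint8(74)), (np.uint8(41), np.uint8(60), np.uint8(75)), (np.uint8(42), np.uint8(61), np.uint8(74)), (np.uint8(38), np.uint8(54), np.uint8(67)), (np.uint8(55), np.uint8(79), np.uint8(94)), (np.uint8(86), np.uint8(117), np.uint8(138)), (np.uint8(77), np.uint8(109), np.uint8(132)), (np.uint8(101), np.uint8(121), np.uint8(131)), (np.uint8(140), np.uint8(154), np.uint8(153)), (np.uint8(133), np.uint8(147), np.uint8(149)), (np.uint8(132), np.uint8(147), np.uint8(149)), (np.uint8(133), np.uint8(149), np.uint8(151))])]
```

Run:
```python
import cv2
t=cv2.imread("pics/top0.png")
o=cv2.resize(t[205:285,348:452],None,fx=7,fy=7,interpolation=cv2.INTER_NEAREST)
for x in range(350,452,5): cv2.putText(o,str(x) if x%10==0 else "|",((x-348)*7,10),0,.35,(0,0,255),1);
for y in range(205,285,5): cv2.putText(o,str(y) if y%10==0 else "-",(0,(y-205)*7+4),0,.35,(0,0,255),1)
cv2.imwrite("pics/c6.png",o)
```

```text
(no output)
```

View pics/c6.png

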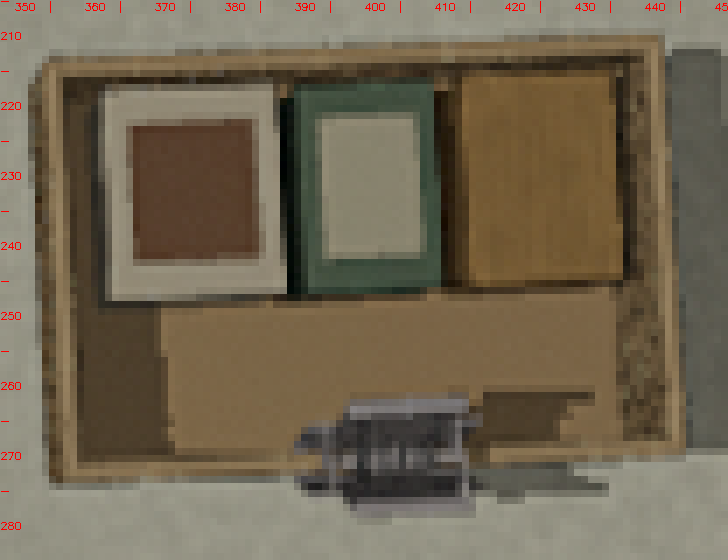

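Run:
```python
from h import *
np.set_printoptions(precision=4,suppress=True)
T=P("top");S=P("side")
# rim centre line, two ends each near wall; left/right walls
w=plane(T,np.array([[365,271.8],[440,268.9]])-.5,.085);d=w[0]-w[1];print("near rim",w,np.degrees(np.arctan2(d[1],d[0])))
w=plane(T,np.array([[356,214],[358,271]])-.5,.085);d=w[0]-w[1];print("left",w,np.degrees(np.arctan2(d[1],d[0])))
w=plane(T,np.array([[440.5,212],[443.5,267]])-.5,.085);d=w[0]-w[1];print("right",w,np.degrees(np.arctan2(d[1],d[0])))
w=plane(T,np.array([[396.2,263.2],[413.5,263.],[397.2,277.5],[414,277.3]])-.5,.144);print("handles top@.144",w.mean(0),w)
w=plane(S,np.array([[410.5,224.7],[421,216.8],[421.3,231.7],[432.3,223.7]])-.5,.145);print("handles side@.145",w.mean(0),w)
s=arm.observe();R=cv2.Rodrigues(s["ee_rot"])[0];print(R,np.degrees(np.arctan2(R[1,1],R[0,1])))
```

```text
near rim [[ 0.4402 -0.1228  0.085 ]
 [ 0.4446 -0.3071  0.085 ]] 91.36964532332007
left [[ 0.5831 -0.1034  0.085 ]
 [ 0.4424 -0.1056  0.085 ]] 0.8901768879691007
right [[ 0.5851 -0.3124  0.085 ]
 [ 0.4492 -0.3159  0.085 ]] 1.4542911956480085
handles top@.144 [ 0.4418 -0.2125  0.144 ] [[ 0.4587 -0.1916  0.144 ]
 [ 0.4585 -0.2325  0.144 ]
 [ 0.425  -0.1932  0.144 ]
 [ 0.4249 -0.2328  0.144 ]]
handles side@.145 [ 0.444  -0.2126  0.145 ] [[ 0.4601 -0.193   0.145 ]
 [ 0.4601 -0.2306  0.145 ]
 [ 0.4283 -0.1943  0.145 ]
 [ 0.4273 -0.2326  0.145 ]]
[[ 0.928   0.3726 -0.0001]
 [ 0.3726 -0.928   0.0001]
 [-0.0001 -0.0002 -1.    ]] -68.12607835089683
```

```bash
python3 -m inch '[[[0,0,0,0,-8.5],[0,0,0,0,-8.5],[0,0,0,0,-8.5],[0,0,0,0,-8.5],[0,0,0,0,-8.5],[0,0,0,0,-8.5],[0,0,0,0,-8.5],[0,0,0,0,-8.5],[0,0,0,0,-1],[0,0,0,0,0]]]' 20
```

```text
clock: 1.4
position: [0.2326, -0.5799, 0.2265]
ee_rot: [-2.186, -2.256, 0.0]
force: [-0.5, -0.2, 0.5]
width: 1.002
```

```bash
python3 -m inch '[[[0,42,25,0,0],[0,42,25,0,0],[0,42,25,0,0],[0,42,25,0,0],[0,42,25,0,0],[0,42,25,0,0],[0,42,25,0,0],[0,42,25,0,0.5],[0,0,0,0,0]]]'
cat > st.py <<'E'
import sys
from h import *
s=arm.observe();R=cv2.Rodrigues(s["ee_rot"])[0];p=s["position"]
t=np.array([float(a) for a in sys.argv[1:4]]);yaw=float(sys.argv[4])
print("shift tool mm",np.round(1000*R.T@(t-p),1),"turn deg",round(-(yaw-np.degrees(np.arctan2(R[1,1],R[0,1]))),2),"pos",np.round(p,4),"F",np.round(s["force"],1),"w",round(s["width"]*92,1),"clk",s["clock"],"j",np.round(s["joints"],2),"tilt",np.round(R[2],3))
E
python3 st.py .4425 -.212 .125 1.3
```

```text
clock: 2.3
position: [0.432, -0.2327, 0.2262]
ee_rot: [2.241, 2.196, 0.001]
force: [0.3, -0.9, -0.6]
width: 0.997
shift tool mm [ 21.2   9.7 101.2] turn deg -2.46 pos [ 0.432  -0.2327  0.2262] F [ 0.3 -0.9 -0.6] w 91.7 clk 2.3 j [ 0.74  0.25 -0.43  1.87  0.12  1.04  0.24] tilt [-0.002  0.003 -1.   ]
```

```bash
python3 -m inch '[[[0,21,10,0,-2],[0,0,0,0,0],[0,0,0,30,0],[0,0,0,0,0]]]'; python3 st.py .4425 -.212 .125 1.3
```

```text
clock: 2.7
position: [0.444, -0.2106, 0.1967]
ee_rot: [2.209, 2.224, 0.002]
force: [-0.0, -0.9, -0.3]
width: 0.996
shift tool mm [-1.1 -1.9 71.7] turn deg -0.91 pos [ 0.444  -0.2106  0.1967] F [-0.  -0.9 -0.3] w 91.6 clk 2.7 j [ 0.69  0.28 -0.44  1.91  0.15  0.97  0.19] tilt [-0.004  0.005 -1.   ]
```

```bash
python3 -m inch '[[[0.2,-1,-2,24,-1],[0.2,0,0,24,0],[0.2,0,0,20,0],[0.2,0,0,0,0]]]'; python3 st.py .4425 -.212 .125 1.3
python3 - <<'E'
from h import *
T=P("top");S=P("side")
a=cv2.resize(T[0][235:300,365:445],None,fx=5,fy=5);b=cv2.resize(S[0][185:265,385:465],None,fx=5,fy=5)
o=np.zeros((400,800,3),np.uint8);o[:325,:400]=a;o[:,400:]=b;cv2.imwrite("pics/d1.png",o)
E
```

```text
clock: 3.1
position: [0.443, -0.2162, 0.1306]
ee_rot: [2.2, 2.228, 0.001]
force: [0.4, 0.5, 0.4]
width: 0.805
shift tool mm [ 4.2 -0.5  5.6] turn deg -0.59 pos [ 0.443  -0.2162  0.1306] F [0.4 0.5 0.4] w 74.1 clk 3.1 j [ 0.67  0.37 -0.42  1.99  0.21  0.82  0.15] tilt [-0.007  0.008 -1.   ]
```

View pics/d1.png

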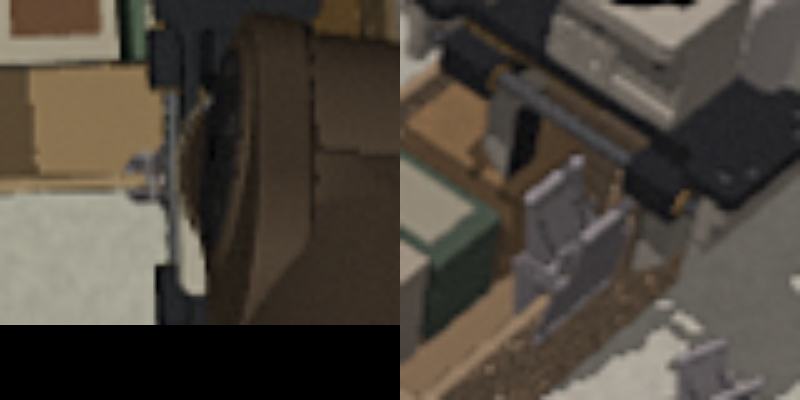

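The side crop shows the fingers either side of the clip's handles, with the clip about mid-way between them. I'll finish the descent and then close gently.

```bash
python3 -m inch '[[[0.2,4,0,6,-0.5],[0.3,0,0,0,0],[0.4,0,0,0,0],[0.4,0,0,0,0]]]' 20; python3 st.py .4425 -.212 .125 1.3
```

```text
clock: 3.6
position: [0.4468, -0.2133, 0.1301]
ee_rot: [2.185, 2.231, 0.006]
force: [0.7, -0.4, 0.1]
width: 0.614
shift tool mm [ 1.5 -4.3  5. ] turn deg -0.11 pos [ 0.4468 -0.2133  0.1301] F [ 0.7 -0.4  0.1] w 56.5 clk 3.6 j [ 0.66  0.36 -0.42  1.99  0.21  0.81  0.15] tilt [-0.011  0.016 -1.   ]
```

```bash
python3 -m inch '[[[0.42,1.5,-4.3,6,0],[0.42,0,0,0,0]]]' 20; python3 st.py .4425 -.212 .125 1.3
```

```text
clock: 3.8
position: [0.4424, -0.2119, 0.1241]
ee_rot: [2.184, 2.23, 0.006]
force: [-0.3, -0.4, 1.0]
width: 0.58
shift tool mm [-0.1  0.1 -0.9] turn deg -0.11 pos [ 0.4424 -0.2119  0.1241] F [-0.3 -0.4  1. ] w 53.4 clk 3.8 j [ 0.66  0.37 -0.42  2.01  0.22  0.79  0.14] tilt [-0.012  0.017 -1.   ]
```

```bash
python3 -m inch '[[[0.57,0,0,0,0],[0.57,0,0,0,0],[0.6,0,0,0,0]]]' 20; python3 st.py .4425 -.212 .125 1.3
```

```text
clock: 4.1
position: [0.4422, -0.2119, 0.1239]
ee_rot: [2.185, 2.23, 0.006]
force: [-0.6, 0.3, -0.1]
width: 0.414
shift tool mm [-0.1  0.3 -1.1] turn deg -0.11 pos [ 0.4422 -0.2119  0.1239] F [-0.6  0.3 -0.1] w 38.1 clk 4.1 j [ 0.66  0.37 -0.42  2.01  0.22  0.79  0.14] tilt [-0.012  0.017 -1.   ]
```

Contact came at about 39 mm with no side force, so the gripper is well centred. Squeezing fully.

```bash
python3 -m inch '[[[0.66,0,0,0,0],[0.75,0,0,0,0],[0.85,0,0,0,0],[0.85,0,0,0,0]]]' 20; python3 st.py .4425 -.212 .125 1.3;python3 - <<'E'
from h import *
T=P("top");S=P("side")
a=cv2.resize(T[0][235:300,365:445],None,fx=5,fy=5);b=cv2.resize(S[0][185:265,385:465],None,fx=5,fy=5)
o=np.zeros((400,800,3),np.uint8);o[:325,:400]=a;o[:,400:]=b;cv2.imwrite("pics/d2.png",o)
E
```

```text
clock: 4.5
position: [0.4421, -0.2119, 0.1238]
ee_rot: [2.185, 2.23, 0.005]
force: [-0.0, -0.1, -0.9]
width: 0.264
shift tool mm [-0.1  0.4 -1.2] turn deg -0.12 pos [ 0.4421 -0.2119  0.1238] F [-0.  -0.1 -0.9] w 24.3 clk 4.5 j [ 0.66  0.37 -0.42  2.01  0.22  0.79  0.14] tilt [-0.011  0.016 -1.   ]
```

View pics/d2.png

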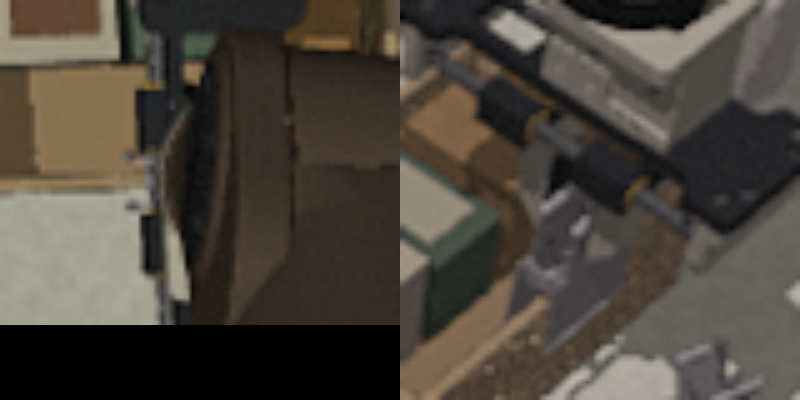

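Opening is 24.3 mm, which matches fully spread (25 mm). In the side crop the jaws gape clear of both rim faces. Lifting.

```bash
python3 -m inch '[[[0.85,0,0,-10,0],[0.85,0,0,-20,0],[0.85,0,0,-40,0],[0.85,0,0,-40,0],[0.85,0,0,0,0]]]' 20; python3 st.py .4425 -.212 .125 1.3;python3 - <<'E'
from h import *
T=P("top");S=P("side")
a=cv2.resize(T[0][205:285,365:445],None,fx=5,fy=5);b=cv2.resize(S[0][145:245,375:475],None,fx=4,fy=4)
o=np.zeros((400,800,3),np.uint8);o[:400,:400]=a;o[:,400:]=b;cv2.imwrite("pics/d3.png",o)
E
```

```text
clock: 5.1
position: [0.4397, -0.2097, 0.2395]
ee_rot: [2.185, 2.234, 0.006]
force: [0.7, 0.9, -1.1]
width: 0.259
shift tool mm [ -1.3   1.1 114.5] turn deg -0.03 pos [ 0.4397 -0.2097  0.2395] F [ 0.7  0.9 -1.1] w 23.9 clk 5.1 j [ 0.71  0.23 -0.45  1.87  0.12  1.06  0.23] tilt [-0.01   0.014 -1.   ]
```

View pics/d3.png

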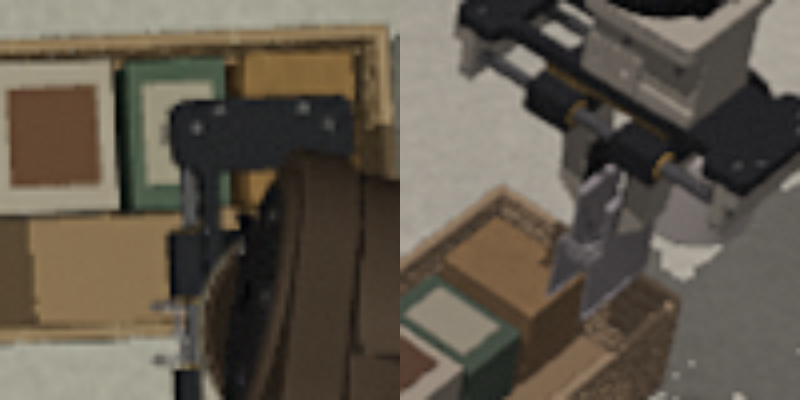

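Clip is held gaping and the basket is undisturbed (side crop: clip at about (600,245), clear of the rim). Turning to the card's direction, then carrying it over.

```bash
python3 -m inch '[[[0.85,0,0,0,6],[0.85,0,0,0,7],[0.85,0,0,0,6],[0.85,0,0,0,0]]]' 20; python3 st.py .4953 .2088 .24 -18.5
```

```text
clock: 5.6
position: [0.4342, -0.2086, 0.2309]
ee_rot: [2.545, 1.834, -0.001]
force: [-0.3, -0.3, -0.2]
width: 0.26
shift tool mm [415.3 -74.  -10.7] turn deg 0.07 pos [ 0.4342 -0.2086  0.2309] F [-0.3 -0.3 -0.2] w 23.9 clk 5.6 j [ 0.67  0.23 -0.4   1.88  0.1   1.05 -0.09] tilt [-0.003  0.003 -1.   ]
```

```bash
python3 -m inch '[[[0.85,20,-3,-6,0],[0.85,35,-7,-6,0],[0.85,35,-7,-3,0],[0.85,35,-7,-3,0],[0.85,35,-7,-3,0],[0.85,35,-7,-3,0],[0.85,35,-7,-3,0],[0.85,35,-7,-3,0],[0.85,0,0,0,0]]]' 20; python3 st.py .4953 .2088 .24 -18.5
```

```text
clock: 6.5
position: [0.4613, 0.0684, 0.2526]
ee_rot: [-2.518, -1.868, 0.017]
force: [-0.0, 0.0, -1.0]
width: 0.262
shift tool mm [144.3  -8.   11.9] turn deg 1.66 pos [0.4613 0.0684 0.2526] F [-0.  0. -1.] w 24.1 clk 6.5 j [ 0.24  0.22 -0.59  1.86  0.13  1.12 -0.69] tilt [-0.005 -0.012 -1.   ]
```

```bash
python3 -m inch '[[[0.85,35,-2,0,1.5],[0.85,35,-2,0,0],[0.85,35,-2,0,0],[0.85,20,-2,0,0],[0.85,0,0,0,0]]]' 20; python3 st.py .4953 .2088 .24 -18.5
```

```text
clock: 7.0
position: [0.4907, 0.1911, 0.2468]
ee_rot: [-2.528, -1.851, 0.03]
force: [-0.4, 0.3, -0.8]
width: 0.26
shift tool mm [18.4 -0.9  6.6] turn deg 0.9 pos [0.4907 0.1911 0.2468] F [-0.4  0.3 -0.8] w 23.9 clk 7.0 j [ 0.01  0.34 -0.62  1.73  0.21  1.16 -0.98] tilt [-0.011 -0.018 -1.   ]
```

```bash
python3 -m inch '[[[0.85,18.5,-1,7,1],[0.85,0,0,0,0]]]' 20; python3 st.py .4953 .2088 .24 -18.5;python3 - <<'E'
from h import *
T=P("top");S=P("side")
a=cv2.resize(T[0][195:295,190:290],None,fx=4,fy=4);b=cv2.resize(S[0][250:350,210:310],None,fx=4,fy=4)
o=np.zeros((400,800,3),np.uint8);o[:400,:400]=a;o[:,400:]=b;cv2.imwrite("pics/d4.png",o)
E
```

```text
clock: 7.2
position: [0.4948, 0.2075, 0.2376]
ee_rot: [-2.541, -1.834, 0.036]
force: [1.1, 0.3, -0.5]
width: 0.262
shift tool mm [ 1.4  0.  -2.4] turn deg 0.13 pos [0.4948 0.2075 0.2376] F [ 1.1  0.3 -0.5] w 24.1 clk 7.2 j [-0.03  0.37 -0.62  1.71  0.22  1.16 -1.03] tilt [-0.014 -0.02  -1.   ]
```

View pics/d4.png

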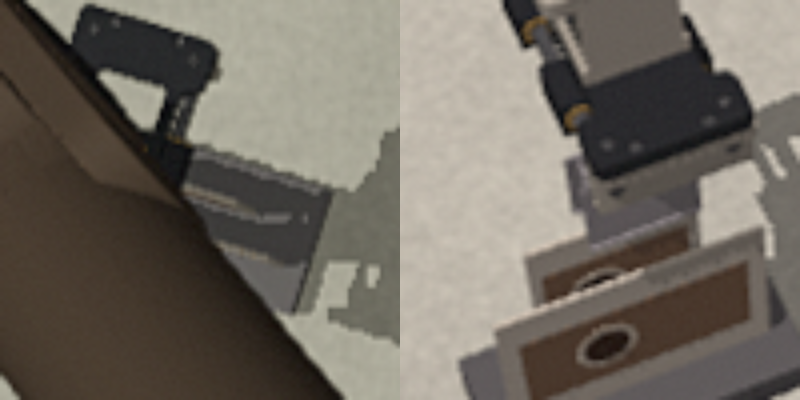

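Run:
```python
from h import *
S=P("side")
o=cv2.resize(S[0][282:332,240:310],None,fx=11,fy=11,interpolation=cv2.INTER_NEAREST);o=cv2.convertScaleAbs(o,alpha=1.5)
for x in range(240,310,5): cv2.putText(o,str(x) if x%10==0 else "|",((x-240)*11,10),0,.35,(0,0,255),1);
for y in range(285,332,5): cv2.putText(o,str(y) if y%10==0 else "-",(0,(y-282)*11+4),0,.35,(0,0,255),1)
cv2.imwrite("pics/d5.png",o)
s=arm.observe();R=cv2.Rodrigues(s["ee_rot"])[0];p=s["position"]
np.set_printoptions(precision=4,suppress=True)
for dy in(-.0123,.0123):
  for dx in(-.03,.03):
    X=p+R@np.array([dx,dy,.056]);print(dy,dx,X,proj(S,X[None])+.5)
th=np.radians(71.5);xa=np.array([np.sin(th),-np.cos(th),0]);print("lip mid in card frame x",(p+R@[0,0,.056]-np.array([.4953,.2088,0]))@xa)
```

```text
-0.0123 -0.03 [0.473  0.18   0.1833] [[284.7787 300.8029]]
-0.0123 0.03 [0.4921 0.2368 0.1824] [[256.5898 311.394 ]]
0.0123 -0.03 [0.4963 0.1721 0.1828] [[280.2306 291.9456]]
0.0123 0.03 [0.5154 0.229  0.1819] [[252.3521 302.2733]]
lip mid in card frame x 0.0003610853025180075
```

View pics/d5.png

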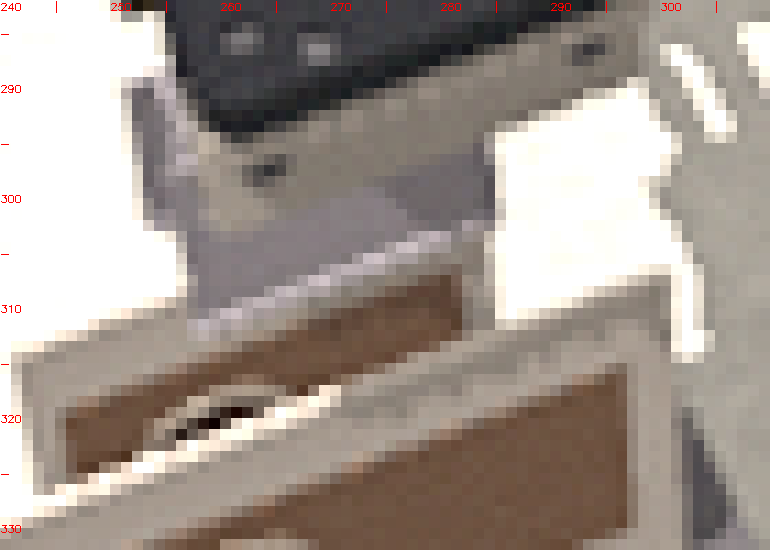

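The near lip is seen at (257,311.8)–(284,302), against predicted (256.6,311.4)–(284.8,300.8). The far lip end at (252.5,302.3) also matches. The clip model holds within 2 mm, so I'll lower in stages.

```bash
cat > lp.py <<'E'
from h import *
s=arm.observe();R=cv2.Rodrigues(s["ee_rot"])[0];p=s["position"]
th=np.radians(71.5);y=np.array([np.cos(th),np.sin(th),0]);x=np.array([y[1],-y[0],0]);c=np.array([.4953,.2088,.124])
for n,o in(("lipn",(0,-.0123,.056)),("lipf",(0,.0123,.056)),("pin",(0,0,.019))):
    d=p+R@np.array(o)-c;print(n,"card frame mm",np.round(1000*np.array([d@x,d@y,d[2]]),1))
E
python3 -m inch '[[[0.85,1,0,20,0],[0.85,0,0,15,0],[0.85,0,0,0,0]]]' 20; python3 st.py .4953 .2088 .162 -18.5; python3 lp.py
```

```text
clock: 7.65
position: [0.4958, 0.2016, 0.2035]
ee_rot: [-2.549, -1.829, 0.035]
force: [0.2, -0.1, -0.4]
width: 0.261
shift tool mm [ 7.4 -2.1 41.4] turn deg -0.17 pos [0.4958 0.2016 0.2035] F [ 0.2 -0.1 -0.4] w 24.0 clk 7.65 j [-0.03  0.39 -0.6   1.77  0.25  1.08 -1.05] tilt [-0.016 -0.016 -1.   ]
lipn card frame mm [-10.4  -7.5  23.7]
lipf card frame mm [14.2 -7.6 23.3]
pin card frame mm [ 2.5 -7.  60.5]
```

```bash
python3 -m inch '[[[0.85,7,-2,8,0],[0.85,0,0,0,0]]]' 20; python3 lp.py
python3 - <<'E'
from h import *
T=P("top");S=P("side")
o=cv2.resize(S[0][287:337,240:310],None,fx=11,fy=11,interpolation=cv2.INTER_NEAREST);o=cv2.convertScaleAbs(o,alpha=1.5)
for x in range(240,310,5): cv2.putText(o,str(x) if x%10==0 else "|",((x-240)*11,10),0,.35,(0,0,255),1);
for y in range(290,337,5): cv2.putText(o,str(y) if y%10==0 else "-",(0,(y-287)*11+4),0,.35,(0,0,255),1)
cv2.imwrite("pics/d6.png",o)
s=arm.observe();R=cv2.Rodrigues(s["ee_rot"])[0];p=s["position"]
for dy in(-.0123,.0123):
  for dx in(-.03,.03):
    X=p+R@np.array([dx,dy,.056]);print(dy,dx,X,proj(S,X[None])+.5)
E
```

```text
clock: 7.85
position: [0.4965, 0.2079, 0.1959]
ee_rot: [-2.551, -1.828, 0.034]
force: [-0.3, 1.4, -1.1]
width: 0.261
lipn card frame mm [-11.7  -1.3  16.1]
lipf card frame mm [12.9 -1.4 15.8]
pin card frame mm [ 1.2 -0.8 52.9]
-0.0123 -0.03 [0.4748915  0.18257431 0.14148031] [[284.26019406 312.92328831]]
-0.0123 0.03 [0.49419072 0.23937845 0.14056939] [[256.79197707 323.31884971]]
0.0123 -0.03 [0.49818008 0.17465663 0.14114537] [[279.8733632 304.0996706]]
0.0123 0.03 [0.51747931 0.23146077 0.14023445] [[252.69933486 314.24335759]]
```

View pics/d6.png

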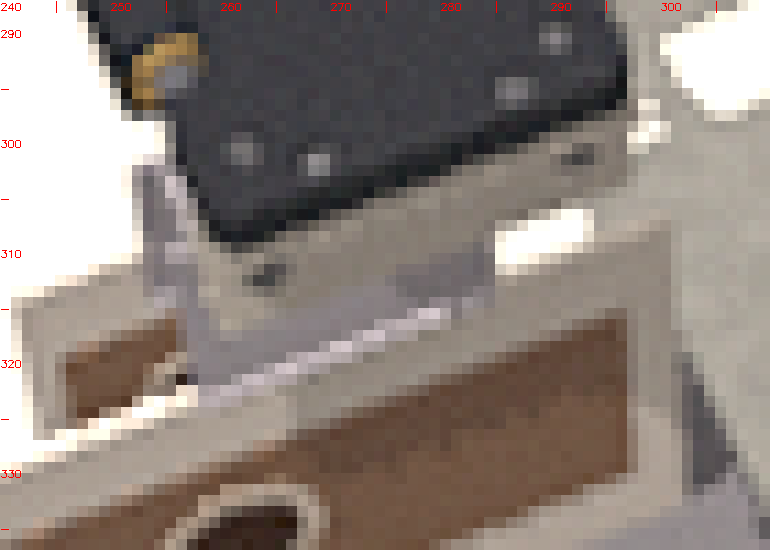

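The lip is where predicted: left end seen at (257,323), predicted (256.8,323.3). It now overlaps in front of the low card's face. Lowering between the cards.

```bash
python3 -m inch '[[[0.85,1,-1,14,0],[0.85,0,0,0,0]]]' 20; python3 lp.py; python3 st.py .4953 .2088 .162 -18.5
```

```text
clock: 8.15
position: [0.4968, 0.2089, 0.1827]
ee_rot: [-2.553, -1.828, 0.029]
force: [-0.1, 0.7, -1.0]
width: 0.263
lipn card frame mm [-11.6  -0.2   2.8]
lipf card frame mm [13.  -0.3  2.5]
pin card frame mm [ 1.1  0.3 39.7]
shift tool mm [-0.3 -1.1 20.7] turn deg -0.28 pos [0.4968 0.2089 0.1827] F [-0.1  0.7 -1. ] w 24.2 clk 8.15 j [-0.05  0.42 -0.6   1.79  0.27  1.04 -1.08] tilt [-0.014 -0.012 -1.   ]
```

```bash
python3 -m inch '[[[0.85,0,-1,11,0],[0.85,0,0,0,0]]]' 20; python3 lp.py
```

```text
clock: 8.35
position: [0.4954, 0.2091, 0.1706]
ee_rot: [-2.552, -1.829, 0.03]
force: [0.5, -0.1, -0.7]
width: 0.261
lipn card frame mm [-13.   -0.4  -9.2]
lipf card frame mm [11.6 -0.5 -9.5]
pin card frame mm [-0.2  0.1 27.6]
```

```bash
python3 -m inch '[[[0.85,0,0.5,10,0],[0.85,0,0,0,0],[0.85,0,0,0,0]]]' 20; python3 lp.py;  python3 - <<'E'
from h import *
T=P("top");S=P("side")
cv2.imwrite("pics/top9.png",T[0]);cv2.imwrite("pics/side9.png",S[0])
a=cv2.resize(T[0][195:295,190:290],None,fx=4,fy=4);b=cv2.resize(S[0][287:357,232:302],None,fx=5.7,fy=5.7,interpolation=cv2.INTER_NEAREST);b=cv2.convertScaleAbs(b,alpha=1.4)
o=np.zeros((400,800,3),np.uint8);o[:400,:400]=a;o[:b.shape[0],400:400+b.shape[1]]=b;cv2.imwrite("pics/d7.png",o)
s0=cv2.imread("pics/side0.png")
# stand shift: phase-free compare of an unoccluded patch
for im0,im1,bx in((s0,S[0],(222,338,80,40)),(s0,S[0],(345,240,60,45))):
    x,y,w,h=bx;r=cv2.matchTemplate(im1[y-6:y+h+6,x-6:x+w+6],im0[y:y+h,x:x+w],cv2.TM_CCOEFF_NORMED);print(cv2.minMaxLoc(r)[1::2])
E
```

```text
clock: 8.65
position: [0.4956, 0.2089, 0.1593]
ee_rot: [-2.552, -1.829, 0.03]
force: [0.6, 0.8, -1.7]
width: 0.262
lipn card frame mm [-12.7  -0.5 -20.5]
lipf card frame mm [ 11.9  -0.7 -20.8]
pin card frame mm [ 0.  -0.1 16.3]
(0.999119222164154, (6, 6))
(0.7516958117485046, (6, 6))
```

View pics/d7.png

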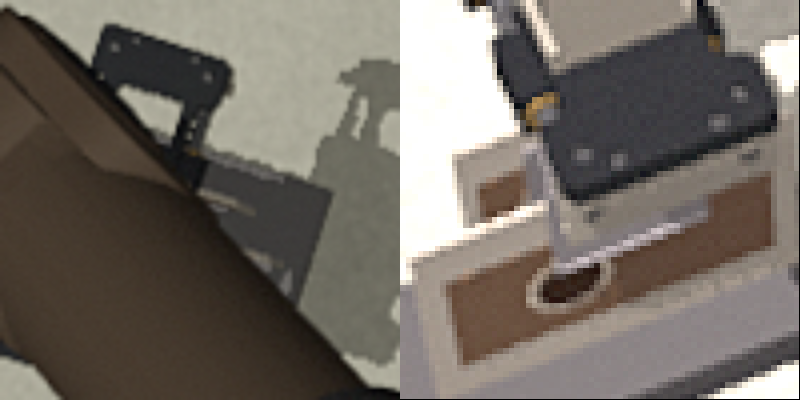

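View pics/side9.png

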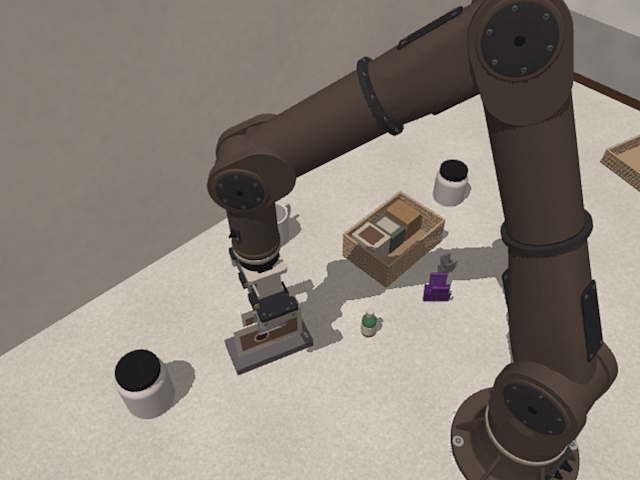

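The final crop shows the near jaw in front of the low card's face and the far jaw behind it, in the gap; the lip line runs from about (557,268) to (705,210). The side view shows the stand and basket where they were. One last look at motion and force, then I'll hand in.

```bash
python3 -m inch '[[[0.85,0,0,0,0]]]' 20; python3 lp.py
python3 - <<'E'
from cell import arm,workorder
s=arm.observe();print(abs(s["dq"]).max(),s["force"],s["width"]*92)
print(workorder.sign_off())
E
```

```text
clock: 8.85
position: [0.4957, 0.2088, 0.1597]
ee_rot: [-2.552, -1.829, 0.03]
force: [-0.4, 0.8, -0.1]
width: 0.26
lipn card frame mm [-12.6  -0.6 -20.2]
lipf card frame mm [ 12.   -0.7 -20.5]
pin card frame mm [ 0.2 -0.1 16.7]
0.0021641168478575344 [-0.41225476  0.7532643  -0.0706513 ] 23.94378503909556
the job is handed in; nothing more can be done
None
```

I squeezed the larger steel clip fully open at 20 N, lifted it off the basket rim and lowered it astride the low card. I handed in at 8.9 s with the clip still held gaping; the hand-in gave no verdict.

**Last checks:**
- **Gape:** the finger opening was 24 mm, which matches fully spread handles (25 mm).
- **Position:** the lips work out at about −12.6 and +12.0 mm from the card's mid-plane and 20 mm below its edge. The pin is within 1 mm of the middle of the edge and 17 mm above it. These figures come from the measured arm pose and the clip's given sizes. The lips matched that prediction within about 1 pixel (roughly 2 mm) in two side views taken during the lowering.
- **Contact and motion:** the force reading was under 1 N (noise level) and the arm was still.
- **Surroundings:** the stand showed no shift (image match 0.999). The basket match was only 0.75, probably because the arm's shadow fell across it, but its best fit was also at zero shift. I checked the canisters, mug and dropper bottle only by eye in the final side view, where nothing looked moved, though the arm partly hides the mug.

The arm hid the clip from the top camera, so the far jaw in the gap could not be seen directly at the end.

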